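# Heatsink on the sine plate

## Task

Pick up the finned heatsink and set it down (do not drop it) on the sloping deck of the small sine plate, fins up and base flat on the slope, about midway along the ledge. One of its two short sides (the 30 mm wide ends, each an outermost fin) must rest against the ledge at the low edge of the deck. Let go of it there and leave the transformer and the terminal block where they are.

Things in the scene. Friction and masses are not known exactly. Their poses are not given: they have to be found in the camera images.
- heatsink_center (a point): Bare aluminium finned heatsink, loose, 45 g: 30 mm (x) by 45 mm (y) by 23 mm high (z, fins up). This point is its centre, 11.5 mm above its underside. Eight thin fins run along its x, side by side along y: grip it across x (30 mm, on the fin ends). Its short sides are the 30 mm wide faces at y = -22.5 and +22.5 mm.
- deck: Tilted deck of a metal sine plate (130x120 mm, 66 high) fixed to the bench, low edge roughly towards the robot. Origin: on its surface at the ledge's foot, midway along, 30 mm above the bench. x up the 20 degree slope, y along the ledge, z out of the surface. Flat for x 0 to 106, y -60 to 60 mm, no side walls. Ledge: 120 long, 6 thick, 8 high. Slippery: a heatsink let go slides down to the ledge.
- transformer: Bystander: small transformer, dark laminated core with a yellow coil, 30 x 42 x 36 mm, loose; origin at the centre of its underside.
- terminal_block: Bystander: green screw terminal block, 22 x 36 x 17 mm, loose; origin at the centre of its underside.

How it is judged:
At the end, for the whole second after the job is handed in: The heatsink rests fins up and flat on the deck (within 10 degrees), a short side against the ledge (gap under 9 mm, square to it within 10 degrees), its centre within 20 mm of the middle of the ledge's length, released and at rest (x of heatsink_center in the frame of deck between 0.017 and 0.0315 m and y of heatsink_center in the frame of deck between -0.02 and 0.02 m and z of heatsink_center in the frame of deck between 0.006 and 0.017 m and angle between the y axis of heatsink_center and the x axis of deck, either way round below 0.18 rad and angle between the z axis of heatsink_center and the z axis of deck, either way round below 0.18 rad and angle between heatsink_center's own z axis and vertical below 0.55 rad and linear speed of heatsink below 0.02 m/s); the robot touches nothing.
It fails at once if the transformer is moved by more than 30 mm (distance of transformer from where it was at the start of the episode above 0.03 m).
It fails at once if the terminal block is moved by more than 30 mm (distance of terminal_block from where it was at the start of the episode above 0.03 m).
It fails at once if the heatsink is dropped (falls free faster than 0.8 m/s, some 35 mm) (contact force between the fingers and heatsink below 0.05 N and linear speed of heatsink above 0.8 m/s).
It also fails if it takes over 42 s, if anything falls off the work surface, if the arm or the gripper's body presses on something with over 40 N, if the wrist force passes 120 N, or if a joint passes its speed limit or range.

## Robot

A 7-joint arm with a two-finger parallel gripper is mounted at the origin on a cart in front of the work surface, level with it; the furniture and walls round the work are solid. World frame = base frame: x ahead of the robot, y to its left, z up, the work surface at z = 0. Lengths are in m, angles in rad, forces in N, time in s.
With the tool pointing down it reaches from about 0.4 to 0.85 m from the base axis. Payload 10.4 kg.
Tool frame: the origin (TCP) lies on the centre line of the jaws, within the pads' length; the fingertips stand 8 mm ahead of it and the grasp point (between the pads) lies 11 mm behind it (r.finger_overhang is the distance from the TCP to the fingertips, in m); z points along the fingers, y is the line along which they close (so a half turn about z gives the same grasp; the last joint's range is limited). The gripper opens to 87 mm and grips with 3 to 60 N. Pads are 19 mm wide; open, the fingers measure 117 mm over their backs; the gripper's body (75 mm by 190 mm) begins 51 mm behind the grasp point.
Start: joints at [1.275, 0.332, -0.065, 1.46, 0.022, 1.35, -0.088], TCP at [0.168, -0.602, 0.231] pointing down, gripper open.
Joint ranges: [-2.6, 2.6], [-0.5, 2.12], [-1.47, 1.34], [0.16, 2.42], [-1.27, 4.41], [0.06, 2.06], [-2.6, 2.6]. Speed limits (rad/s): [2.22, 2.22, 2.79, 2.79, 3.14, 3.14, 3.14].

## Interface

Orientations are given as a unit quaternion [x, y, z, w].
In Python, from bench import r, vision gives the robot as it stands.
- The arm moves only by the tool drive_tool, never from a script. Its argument "series" is a list of rows, each a list of 2 entries, a list of its own where there are three numbers: the shift along the world's x, y, z in cm, then the turn about the world's z in degrees. A call has exactly 10 rows; each row shifts and turns the commanded pose from where the row before left it; what a row does not reach is not made up. A row lasts 1/8 s, in which the tool goes at most 62.5 mm and 10.7 degrees, less where a joint would pass 70% of its speed; a pose out of reach is approached as far as the arm can. A call with a gripper value outside its range is refused whole. "hand" is the closure, from 0 (fully open) to 1 (shut), set as the call begins (left out, the last holds). The fingers move at their own pace and stop on an object; "newtons" is the grip in N (left out, the last holds). Time passes only in rows, so rows that do not move let the fingers close, or fill a call up. It gives the time, the measured TCP pose, the force, the opening and the grip force at its end, in the units of the state.
- r.read_state(): the state, without advancing time (a new reading comes with each control period).
- vision.camera(name): name is "scene" or "top" or "wrist"; returns a dict with "color" (384x512x3 uint8, red, green, blue), "intrinsics" (3x3 intrinsics, pixels), "k1" (the pictures are not rectified: a ray, as slopes to the right and down, at radius r is drawn at 1 + k1 r^2 times it, then the intrinsics apply), "R" (3x3) and "t" (3): a world point X has camera coordinates R X + t; the wrist camera has in their place "mount" (4x4, takes a point from camera to tool coordinates, whose origin is the TCP and whose axes are the flange's). Camera axes: x right, y down, z forward; pixel columns grow to the right and rows downward; lengths in m; the calibration is good to about 2 mm. A picture is of the moment at which its call begins: read the wrist's pose just before it. There is no depth.
- r.close_job(): hands the job in; it is judged then, once.
The state is a dict: "time": time; "joint_positions": joint angles; "joint_vel": joint speeds; "joint_torque": joint torques, N m; "ee_pos": TCP position; "eef_rot": TCP orientation; "ft_force": force on the tool from outside, world axes, zero at the start; "torque": the same for the moment, N m; "width": finger opening in m; "grip_force": force on a finger pad.
Only numpy, scipy, OpenCV 4.12 (cv2) and the standard library are available. Lean on these libraries where they do the work, as an engineer would, in place of code of your own. Each camera call takes 0.05 s, during which the arm holds its last target. There are 200 camera calls.

## Working session

There is one attempt and no reset: what is moved stays moved. The work goes in short steps, Python scripts to look and compute and a tool call to move; the robot and the scene stay as the last step left them, time stands still between calls to the robot, and variables do not carry over. Pictures are saved under pics/ and viewed, at most 10 in all, crops included, and the job is handed in when it is done.

Besides the shell and the picture viewer there is one more tool, called after "Call:" in YAML: its name, and indented under it one key for each argument. drive_tool: Moves the arm, as the interface text tells. Its arguments: {"type":"object","properties":{"series":{"type":"array"},"hand":{"type":"number"},"newtons":{"type":"number"}},"required":["series"]}

```bash
mkdir -p pics; ls
cat > h.py <<'E'
import numpy as np, cv2
from bench import r, vision
from scipy.spatial.transform import Rotation as Ro
def cam(n):
    s=r.read_state(); c=vision.camera(n)
    if 'mount' in c:
        T=np.eye(4);T[:3,:3]=Ro.from_quat(s['eef_rot']).as_matrix();T[:3,3]=s['ee_pos']
        M=T@np.array(c['mount']);c['R']=M[:3,:3].T;c['t']=-M[:3,:3].T@M[:3,3]
    for k in('R','t','intrinsics'):c[k]=np.array(c[k])
    return c
def ray(c,uv):
    k=float(c['k1'])
    p=cv2.undistortPoints(np.array([[uv]],float),c['intrinsics'],np.array([k,0,0,0,0.]))[0,0]
    return -c['R'].T@c['t'], c['R'].T@np.array([p[0],p[1],1])
def plane(c,uv,z):
    o,d=ray(c,uv);return o+d*(z-o[2])/d[2]
def two(c1,a,c2,b):
    o,d=ray(c1,a);p,e=ray(c2,b)
    s=np.linalg.lstsq(np.c_[d,-e],p-o,rcond=None)[0]
    A=o+d*s[0];B=p+e*s[1];return (A+B)/2,np.linalg.norm(A-B)
def proj(c,X):
    x=c['R']@np.array(X)+c['t'];x=x[:2]/x[2];x=x*(1+float(c['k1'])*(x@x))
    return (c['intrinsics']@[*x,1])[:2]
def save(c,f): cv2.imwrite('pics/'+f,c['color'][:,:,::-1])
E
python3 - <<'E'
from h import *
import pickle
cs={n:cam(n) for n in('scene','top')}
pickle.dump(cs,open('cs.pkl','wb'))
cv2.imwrite('pics/a.png',cv2.resize(cs['scene']['color'][:,:,::-1],(800,600)))
cv2.imwrite('pics/b.png',cv2.resize(cs['top']['color'][:,:,::-1],(800,600)))
for c in cs.values():print(c['k1'],-c['R'].T@c['t'],c['intrinsics'][0,0])
print(r.read_state())
E
```

```text
pics
0.05520032991858681 [0.03212782 0.38068172 0.62281286] 429.8073993971666
0.012754994174191204 [ 0.41583003 -0.00251951  0.90962641] 353.0345036493869
{'time': 0.1, 'joint_positions': array([ 1.27540455,  0.33282016, -0.06472068,  1.46086151,  0.02159579,
        1.34987253, -0.08850241]), 'joint_vel': array([ 3.13856739e-04, -2.21628564e-03,  1.03114097e-04, -3.68483151e-03,
        8.02314212e-04,  3.17440509e-05, -2.72993481e-05]), 'joint_torque': array([ 1.56773731e-03, -6.24542642e+01,  2.46724760e-02, -3.90721393e+01,
       -6.13035215e-02,  3.64562776e-02,  1.04225835e-04]), 'ee_pos': array([ 0.16830995, -0.60156748,  0.22982436]), 'eef_rot': array([ 9.90709879e-01,  1.35990934e-01, -1.08420441e-04, -6.23768674e-04]), 'ft_force': array([-0.96154209,  0.40113909,  0.57020682]), 'torque': array([-0.01734794,  0.01713176,  0.00481919]), 'grip_force': 0.0, 'width': 0.08693123576916989}
```

View pics/a.png

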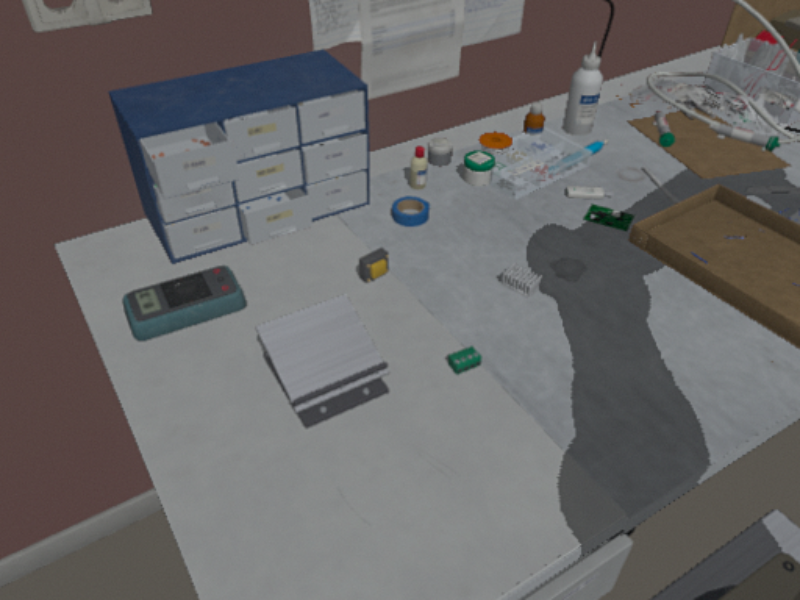

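View pics/b.png

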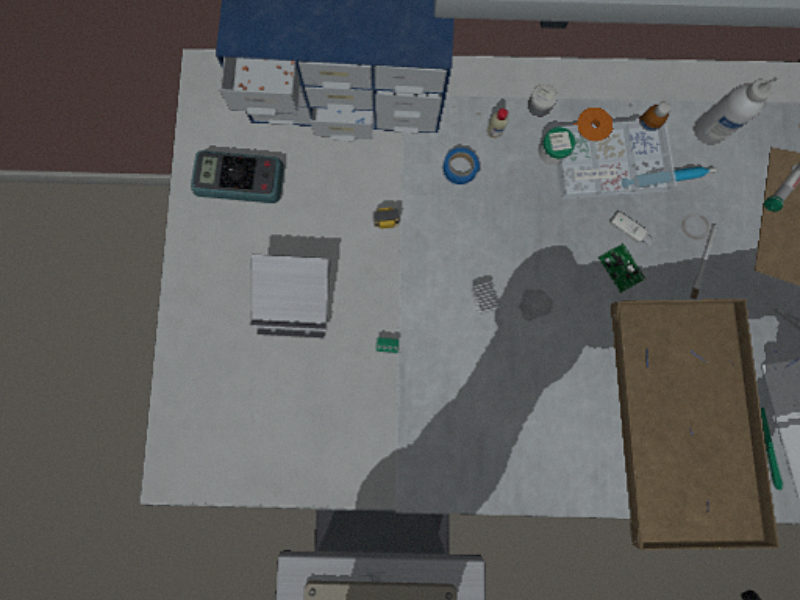

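The scene view shows the heatsink near (520,279), the deck around (320,350), the transformer at (374,265) and the terminal block at (464,360). In the top view they are at (485,294), (289,290), (387,216) and (387,345). I'll enlarge the heatsink and deck for corner picks.

Run:
```python
from h import *
import pickle
cs=pickle.load(open('cs.pkl','rb'))
W=[('scene',312,160,50,37),('top',285,168,50,37),('scene',155,182,100,75+15),('top',150,150,70,70)]
ims=[]
for n,x,y,w,h in W:
    im=cs[n]['color'][y:y+h,x:x+w,::-1]; s=min(400/w,300/h)
    im=cv2.resize(im,None,fx=s,fy=s,interpolation=cv2.INTER_CUBIC); print(n,x,y,s)
    c=np.zeros((300,400,3),np.uint8);c[:im.shape[0],:im.shape[1]]=im[:300,:400];ims.append(c)
cv2.imwrite('pics/c.png',np.vstack([np.hstack(ims[:2]),np.hstack(ims[2:])]))
```

```text
scene 312 160 8.0
top 285 168 8.0
scene 155 182 3.3333333333333335
top 150 150 4.285714285714286
```

View pics/c.png

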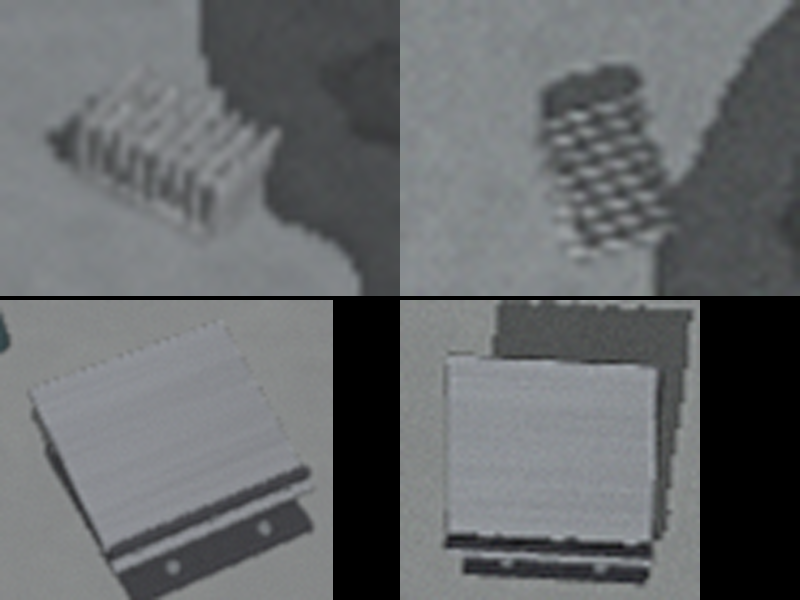

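The crops show four heatsink fin-top corners. They also show the deck's two high corners, the ledge's shadow band, and the light strip of the ledge top.

Run:
```python
from h import *
import pickle
cs=pickle.load(open('cs.pkl','rb'));s,t=cs['scene'],cs['top']
P={'A':((222,180),(180,250)),'B':((278,132),(266,230)),'C':((85,112),(148,122)),'D':((150,70),(238,100))}
H=[]
for k,(a,b) in P.items():
    a=(312+a[0]/8-.44,160+a[1]/8-.44);b=(285+b[0]/8-.44,168+b[1]/8-.44)
    print(k,*two(s,a,t,b),plane(s,a,.023),plane(t,b,.023))
# ends/fins in plane .023 from top
f=lambda x,y:(155+x/3.333-.35,182+(y-300)/3.333-.35)
g=lambda x,y:(150+(x-400)/4.286-.4,150+(y-300)/4.286-.4)
D={'hiL':(f(32,392),g(446,354)),'hiR':(f(220,320),g(656,368)),'ledgeTopInL':(f(108,553),g(446,548)),'ledgeTopInR':(f(312,474),g(651,556)),}
for k,(a,b) in D.items(): print(k,*two(s,a,t,b),plane(s,a,.066),plane(t,b,.066), plane(t,b,.0375))
for n,u in(('tr',(387*.64,216*.64)),('tb',(387*.64,345*.64))):print(n,plane(t,u,.015))
```

```text
A [ 0.53017758 -0.15229114  0.02411592] 0.0033514298246045304 [ 0.52993007 -0.15448437  0.023     ] [ 0.53152342 -0.15130838  0.023     ]
B [ 0.53760967 -0.17915244  0.02389812] 0.002262745415928001 [ 0.53758406 -0.18081312  0.023     ] [ 0.53854589 -0.17854166  0.023     ]
C [ 0.57234448 -0.14151202  0.02249045] 0.0003151495763040837 [ 0.5717736  -0.14117913  0.023     ] [ 0.57236553 -0.1413204   0.023     ]
D [ 0.58040227 -0.1710784   0.01957944] 0.0011280482865239408 [ 0.57689679 -0.16834628  0.023     ] [ 0.58016786 -0.17003408  0.023     ]
hiL [0.60700052 0.21336357 0.06385094] 0.0038431361198044867 [0.6031173  0.21270934 0.066     ] [0.6076961  0.21446009 0.066     ] [0.61417786 0.22179025 0.0375    ]
hiR [0.60245592 0.09445748 0.06588643] 9.846406698773713e-05 [0.60238036 0.09454804 0.066     ] [0.6023988  0.09440538 0.066     ] [0.6087016  0.09767976 0.0375    ]
ledgeTopInL [0.50078168 0.21640449 0.03464156] 0.0032088082318386846 [0.4769784  0.22623614 0.066     ] [0.49680246 0.20726325 0.066     ] [0.49953793 0.21435029 0.0375    ]
ledgeTopInR [0.49766259 0.09598403 0.0308443 ] 0.0018518756222408942 [0.46935418 0.11229935 0.066     ] [0.49497459 0.09272464 0.066     ] [0.49764831 0.09594225 0.0375    ]
tr [0.68922545 0.00259229 0.015     ]
tb [ 0.47309119 -0.00246202  0.015     ]
```

Checks pass: fin tops measured at about 22.5 mm and the deck's high edge at about 65 mm. The heatsink centre is about (0.555, -0.161) with its long axis near 14.5°. The ledge foot is about (0.503, 0.156) with a deck yaw of about -2°. I'll move above the heatsink.

Call:
drive_tool:
  series:
    - [[3.5,4.2,-0.5],0]
    - [[3.5,4.2,-0.5],0]
    - [[3.5,4.2,-0.5],0]
    - [[3.5,4.2,-0.5],0]
    - [[3.5,4.2,-0.5],0]
    - [[3.5,4.2,-0.5],0]
    - [[3.5,4.2,-0.5],0]
    - [[3.5,4.2,-0.5],0]
    - [[3.5,4.2,-0.5],0]
    - [[3.5,4.2,-0.5],0]
  hand: 0
  newtons: 10

```text
time: 1.35
ee_pos: [0.5191, -0.1805, 0.1803]
eef_rot: [0.991, 0.136, -0.0, 0.0]
ft_force: [0.5, -0.1, 0.6]
width: 0.0872
grip_force: 0.0
```

Run:
```python
from h import *
import pickle
s=r.read_state();print(s['time'],s['ee_pos'],s['eef_rot'])
c=cam('wrist');pickle.dump(c,open('w1.pkl','wb'))
print(c['mount'],c['k1'])
for q in[(.53,-.153),(.5385,-.179),(.572,-.1415),(.579,-.1695)]:print(proj(c,[*q,.023]))
cv2.imwrite('pics/d.png',cv2.resize(c['color'][:,:,::-1],(800,600)))
```

```text
1.35 [ 0.5191345  -0.18054831  0.18025984] [ 9.90737305e-01  1.35792401e-01 -1.04892177e-04  7.24278271e-05]
[[ 4.08499964e-04 -9.61253074e-01 -2.75667121e-01  7.56276302e-02]
 [ 9.99999915e-01  3.79463411e-04  1.58668033e-04 -9.41056226e-04]
 [-4.79145488e-05 -2.75667162e-01  9.61253147e-01 -1.53366345e-01]
 [ 0.00000000e+00  0.00000000e+00  0.00000000e+00  1.00000000e+00]] -0.0776323467768076
[227.60951805 157.32496986]
[256.95161601 156.06109142]
[227.0048806  109.62466026]
[259.08248228 110.50224614]
```

View pics/d.png

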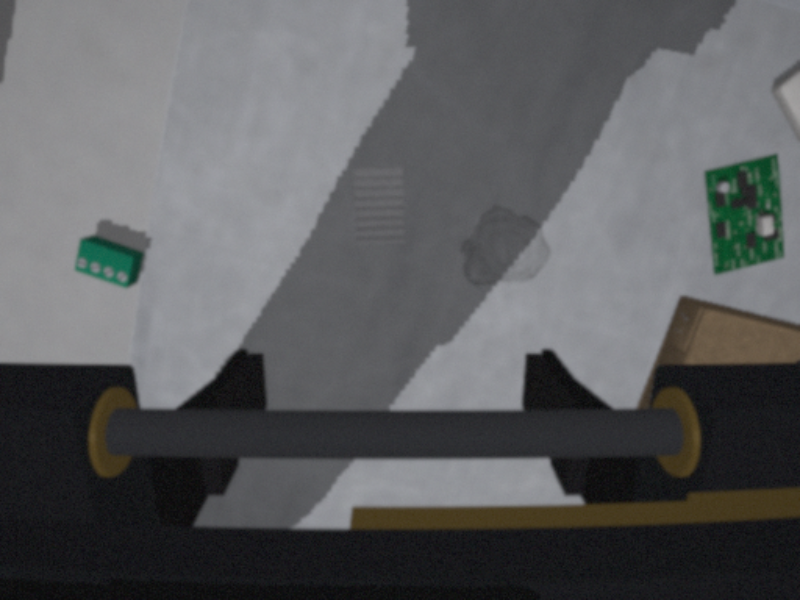

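The wrist view shows the fins at (355–404, 168–243), square to the tool, and they match the projected corners within about 2 px.

Run:
```python
from h import *
import pickle
c=pickle.load(open('w1.pkl','rb'));t=pickle.load(open('cs.pkl','rb'))['top']
Q=np.array([plane(c,(u*.64,v*.64),.023) for u,v in[(355,167),(403,167),(356,244),(404,244)]])
print(Q,Q.mean(0),Q.mean(0)-r.read_state()['ee_pos'])
e=(Q[0]+Q[1]-Q[2]-Q[3])/2;print(np.linalg.norm(e),np.degrees(np.arctan2(e[1],e[0])),np.linalg.norm(Q[0]-Q[1]))
print(two(c,(379.5*.64,205.5*.64),t,(285+208/8-.44,168+175.5/8-.44)))
```

```text
[[ 0.57438976 -0.14105763  0.023     ]
 [ 0.5817915  -0.16761909  0.023     ]
 [ 0.53112198 -0.15293051  0.023     ]
 [ 0.53881392 -0.18046654  0.023     ]] [ 0.55652929 -0.16051844  0.023     ] [ 0.03361086  0.01211844 -0.15672457]
0.04485910015945061 15.993786317919072 0.027573485392073556
(array([ 0.55631018, -0.16069741,  0.01934464]), np.float64(0.0006249687983783866))
```

Call:
drive_tool:
  series:
    - [[0.8,0.4,-1.5],0]
    - [[0.8,0.4,-1.5],0]
    - [[0.8,0.4,-1.5],0]
    - [[0.8,0.4,-1.5],0]
    - [[0.5,0.4,-1.5],0]
    - [[0,0,-1.5],0]
    - [[0,0,-1],0]
    - [[0,0,0],0]
    - [[0,0,0],0]
    - [[0,0,0],0]

```text
time: 2.65
ee_pos: [0.5557, -0.1621, 0.0812]
eef_rot: [0.991, 0.136, 0.0, 0.0]
ft_force: [-0.3, -0.1, -0.1]
width: 0.0871
grip_force: 0.0
```

Run:
```python
from h import *
import pickle
s=r.read_state();print(s['time'],s['ee_pos'],s['eef_rot'])
c=cam('wrist');pickle.dump(c,open('w2.pkl','wb'));print(r.read_state()['ee_pos'])
x=proj(c,[.5563,-.1606,.023]);print(x)
cv2.imwrite('pics/e.png',cv2.resize(c['color'][:,:,::-1],(800,600)))
```

```text
2.65 [ 0.55574705 -0.1621204   0.08124384] [9.90727002e-01 1.35866356e-01 4.90076229e-04 3.15976476e-04]
[ 0.55569466 -0.16206394  0.08113555]
[251.31067687 210.06849462]
```

View pics/e.png

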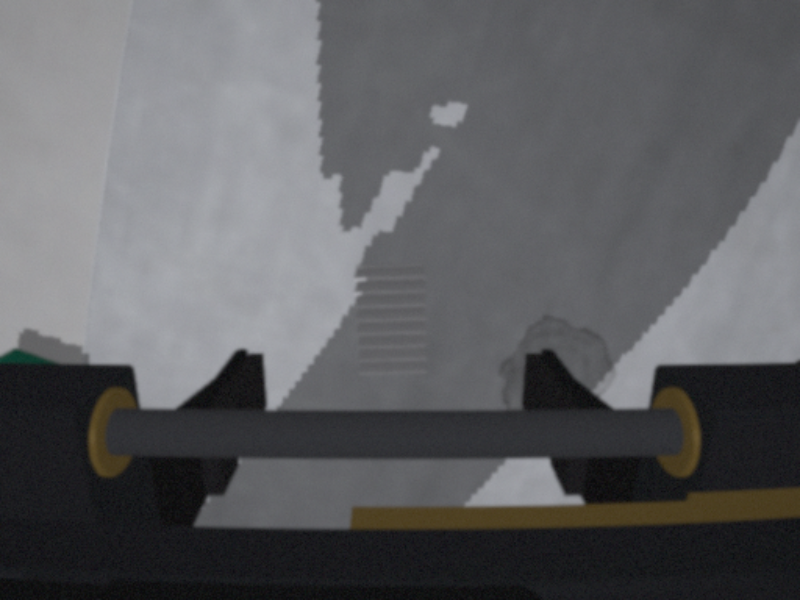

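The fins show at (357–428, 266–375), about 3 mm further forward than predicted and well centred between the fingers. I'll go down and grip.

Call:
drive_tool:
  series:
    - [[0.2,0.2,-1.2],0]
    - [[0,0,-1.2],0]
    - [[0,0,-1.2],0]
    - [[0,0,-1.2],0]
    - [[0,0,-1.0],0]
    - [[0,0,-0.6],0]
    - [[0,0,-0.4],0]
    - [[0,0,0],0]
    - [[0,0,0],0]
    - [[0,0,0],0]

```text
time: 3.95
ee_pos: [0.5576, -0.16, 0.0129]
eef_rot: [0.991, 0.136, 0.0, 0.0]
ft_force: [1.3, 0.3, -0.2]
width: 0.0867
grip_force: 0.0
```

Call:
drive_tool:
  series:
    - [[0,0,0],0]
    - [[0,0,0],0]
    - [[0,0,0],0]
    - [[0,0,0],0]
    - [[0,0,0],0]
    - [[0,0,0],0]
    - [[0,0,0],0]
    - [[0,0,0],0]
    - [[0,0,0],0]
    - [[0,0,0],0]
  hand: 1
  newtons: 10

```text
time: 5.2
ee_pos: [0.5574, -0.1599, 0.0126]
eef_rot: [0.991, 0.136, 0.0, 0.0]
ft_force: [-0.2, -0.4, -0.1]
width: 0.0302
grip_force: 10.0
```

Grip confirmed at 30.2 mm width. Lifting and carrying.

Call:
drive_tool:
  series:
    - [[0,0,1.5],0]
    - [[0,0,2.5],0]
    - [[0,0,3],0]
    - [[0,0,3],0]
    - [[0,1,2],0]
    - [[0,2,0],-2]
    - [[0,3,0],-2]
    - [[-0.3,3,0],-2]
    - [[-0.3,3,0],-2]
    - [[-0.3,3,0],-2]

```text
time: 6.45
ee_pos: [0.548, -0.0081, 0.1329]
eef_rot: [0.999, 0.049, 0.0, 0.0]
ft_force: [0.8, 0.9, -0.5]
width: 0.0297
grip_force: 10.0
```

Call:
drive_tool:
  series:
    - [[-0.3,3,0],-2]
    - [[-0.3,3,0],-2]
    - [[-0.3,3,0],-2]
    - [[-0.3,3,0],-1.5]
    - [[-0.3,2.5,0],0]
    - [[-0.3,1.5,0],0]
    - [[0,0.5,0],0]
    - [[0,0,0],0]
    - [[0,0,0],0]
    - [[0,0,0],0]

```text
time: 7.7
ee_pos: [0.5306, 0.1543, 0.1325]
eef_rot: [1.0, -0.017, -0.0, 0.0]
ft_force: [-0.2, -0.4, -0.5]
width: 0.0299
grip_force: 10.0
```

Run:
```python
from h import *
import pickle
s=r.read_state();print(s['time'],s['ee_pos'],s['eef_rot'],s['width'],s['grip_force'])
c=cam('wrist');d=cam('scene');pickle.dump((c,d),open('w3.pkl','wb'))
a=cv2.resize(c['color'],(400,300));b=cv2.resize(d['color'][100:292,100:356],(400,300))
cv2.imwrite('pics/f.png',np.hstack([a,b])[:,:,::-1])
```

```text
7.7 [0.53061195 0.15427684 0.13253982] [ 9.99856663e-01 -1.69300303e-02 -3.61589815e-06  1.65608848e-04] 0.02987778520972086 9.99997432809323
```

View pics/f.png

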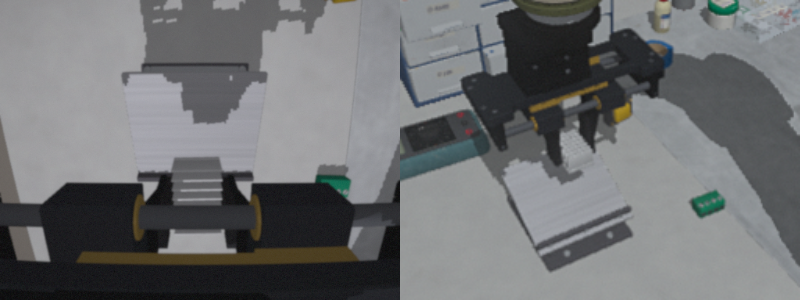

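The heatsink is held level between the fingers and centred on the deck (heatsink at column 197, deck centre at about 195), nearly square to it. Lowering with a light grip so it can pivot onto the slope.

Call:
drive_tool:
  series:
    - [[0,0,-1.5],0]
    - [[0,0,-1.5],0]
    - [[0,0,-1.5],0]
    - [[0,0,-1],0]
    - [[0,0,-0.5],0]
    - [[0,0,-0.3],0]
    - [[0,0,-0.2],0]
    - [[0,0,0],0]
    - [[0,0,0],0]
    - [[0,0,0],0]
  newtons: 4

```text
time: 9.05
ee_pos: [0.5305, 0.1551, 0.0678]
eef_rot: [1.0, -0.016, 0.0, 0.0]
ft_force: [0.1, -0.1, -0.9]
width: 0.0302
grip_force: 4.0
```

Call:
drive_tool:
  series:
    - [[0,0,-0.1],0]
    - [[0,0,-0.1],0]
    - [[0,0,-0.1],0]
    - [[0,0,-0.1],0]
    - [[0,0,-0.1],0]
    - [[0,0,-0.1],0]
    - [[0,0,-0.1],0]
    - [[0,0,0],0]
    - [[0,0,0],0]
    - [[0,0,0],0]

```text
time: 10.3
ee_pos: [0.5305, 0.1551, 0.0606]
eef_rot: [1.0, -0.016, 0.0, 0.0]
ft_force: [-0.6, 0.6, -0.7]
width: 0.0301
grip_force: 4.0
```

Run:
```python
from h import *
s=r.read_state();print(s['time'],s['ee_pos'],s['width'],s['grip_force'],s['ft_force'],s['torque'])
c=cam('wrist');d=cam('scene')
a=cv2.resize(c['color'],(400,300));b=cv2.resize(d['color'][150:270,140:300],(400,300),interpolation=cv2.INTER_CUBIC)
cv2.imwrite('pics/g.png',np.hstack([a,b])[:,:,::-1])
```

```text
10.3 [0.53045995 0.15512714 0.06061616] 0.030107801117775636 3.9999910854385234 [-0.6393096   0.64591356 -0.68517752] [0.0328231  0.04440287 0.06117063]
```

View pics/g.png

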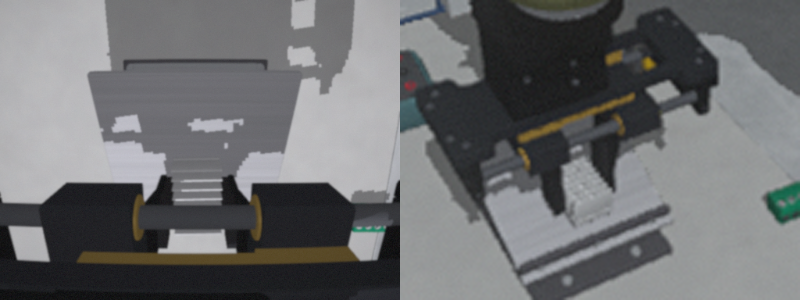

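The heatsink sits just above the deck, centred (column 197 against 194) and uphill of the ledge. I'll keep lowering gently.

Call:
drive_tool:
  series:
    - [[0,0,-0.1],0]
    - [[0,0,0],0]
    - [[0,0,-0.1],0]
    - [[0,0,0],0]
    - [[0,0,-0.1],0]
    - [[0,0,0],0]
    - [[0,0,-0.1],0]
    - [[0,0,0],0]
    - [[0,0,0],0]
    - [[0,0,0],0]
  newtons: 3

```text
time: 11.65
ee_pos: [0.5305, 0.155, 0.0566]
eef_rot: [1.0, -0.016, 0.0, 0.0]
ft_force: [-1.5, -0.5, 0.4]
width: 0.03
grip_force: 3.0
```

Call:
drive_tool:
  series:
    - [[0,0,-0.1],0]
    - [[0,0,0],0]
    - [[0,0,-0.1],0]
    - [[0,0,0],0]
    - [[0,0,0],0]
    - [[0,0,0],0]
    - [[0,0,0],0]
    - [[0,0,0],0]
    - [[0,0,0],0]
    - [[0,0,0],0]

```text
time: 12.9
ee_pos: [0.5305, 0.1551, 0.0546]
eef_rot: [1.0, -0.016, 0.0, 0.0]
ft_force: [-0.1, -0.4, -0.5]
width: 0.03
grip_force: 3.0
```

Call:
drive_tool:
  series:
    - [[0,0,0],0]
    - [[0,0,0],0]
    - [[0,0,0],0]
    - [[0,0,0],0]
    - [[0,0,0],0]
    - [[0,0,0],0]
    - [[0,0,0],0]
    - [[0,0,0],0]
    - [[0,0,0],0]
    - [[0,0,0],0]
  hand: 0

```text
time: 14.15
ee_pos: [0.5304, 0.1551, 0.0546]
eef_rot: [1.0, -0.016, -0.0, 0.0]
ft_force: [-1.0, 0.5, -0.2]
width: 0.0869
grip_force: 0.0
```

Call:
drive_tool:
  series:
    - [[0,0,0.5],0]
    - [[0,0,1],0]
    - [[0,0,2],0]
    - [[0,0,3],0]
    - [[-0.5,0,3],0]
    - [[-1,-2,2],0]
    - [[-1,-3,0],0]
    - [[-1,-3,0],0]
    - [[0,-2,0],0]
    - [[0,0,0],0]

```text
time: 15.4
ee_pos: [0.4958, 0.0538, 0.1709]
eef_rot: [1.0, -0.018, 0.001, 0.0]
ft_force: [0.0, 0.6, 0.2]
width: 0.0869
grip_force: 0.0
```

Run:
```python
from h import *
import pickle
s=r.read_state();print(s['time'],s['ee_pos'],s['width'])
c=cam('wrist');d=cam('scene');t=cam('top');pickle.dump((c,d,t),open('w4.pkl','wb'))
z=lambda im:cv2.resize(im,(400,300),interpolation=cv2.INTER_CUBIC)
cv2.imwrite('pics/h.png',np.vstack([np.hstack([z(c['color']),z(d['color'][180:276,150:278])]),np.hstack([z(t['color'][150:222,140:236]),z(d['color'])])])[:,:,::-1])
```

```text
15.4 [0.49578462 0.05377237 0.17091316] 0.08686806853426908
```

View pics/h.png

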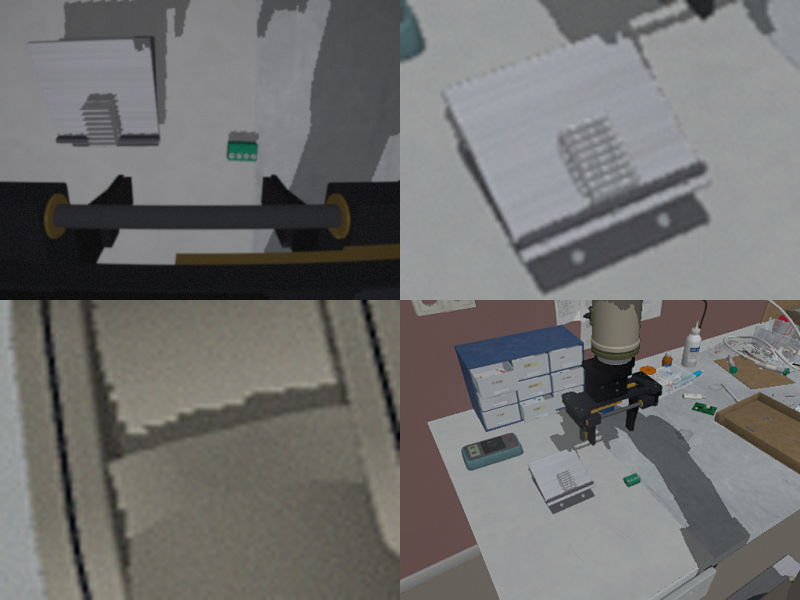

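The heatsink sits flat, fins up, with its low end breaking the ledge's shadow band, and the bystanders look undisturbed. A numeric check on the deck plane follows, using wrist fin corners (83,96), (113,94), (88,142), (120,139) and scene corners (562,132), (605,115), (637,180), (593,200).

Run:
```python
from h import *
import pickle
c,d,t=pickle.load(open('w4.pkl','rb'))
Rd=(Ro.from_euler('z',-2,degrees=True)*Ro.from_euler('y',-20,degrees=True)).as_matrix()
O=np.array([.503,.156,.030])
def on(c,uv,h):
    o,v=ray(c,uv);o=Rd.T@(o-O);v=Rd.T@v;return (o+v*(h-o[2])/v[2])*1000
w=lambda x,y:(x*1.28,y*1.28)
s=lambda x,y:(150+(x-400)/3.125-.3,180+y/3.125-.3)
pw=[(83,96),(113,94),(120,139),(88,142)];ps=[(562,132),(605,115),(637,180),(593,200)]
print('heatsink w',np.round([on(c,w(*p),23) for p in pw]));print('s',np.round([on(d,s(*p),23) for p in ps]))
print('tri',[np.round((Rd.T@(two(c,w(*a),d,s(*b))[0]-O))*1000) for a,b in zip(pw,ps)])
print('ledge top inner w',[np.round(on(c,w(*p),8)) for p in[(57,144),(158,145)]],'s',[np.round(on(d,s(*p),8)) for p in[(519,242),(709,170)]])
g=cs=pickle.load(open('cs.pkl','rb'))['scene']['color']
for im in(g,d['color']):
    h=cv2.cvtColor(im,cv2.COLOR_RGB2HSV)[150:260,200:330]
    for lo,hi in(((15,120,80),(32,255,255)),((60,120,40),(90,255,255))):
        print(cv2.moments(cv2.inRange(h,lo,hi),True)['m00'],np.round(np.mean(np.argwhere(cv2.inRange(h,lo,hi)),0),1))
```

```text
heatsink w [[ 10545. -10849.  23000.]
 [ 10380.  -7929.  23000.]
 [ 15451.  -8111.  23000.]
 [ 15825. -11622.  23000.]]
s [[-9544.  6396. 23000.]
 [-9551.  7275. 23000.]
 [-8128.  7239. 23000.]
 [-8094.  6338. 23000.]]
tri [array([54., 12.,  6.]), array([ 54., -18.,   3.]), array([  5., -16.,  10.]), array([ 3., 16., 15.])]
ledge top inner w [array([ 5587., -5219.,  8000.]), array([ 5635., -1494.,  8000.])] s [array([-2747.,  1715.,  8000.]), array([-2706.,  2936.,  8000.])]
93.0 [21.4 41.7]
164.0 [79.7 96.5]
35.0 [17.9 38.3]
165.0 [79.7 96.3]
```

Run:
```python
from h import *
import pickle
c,d,t=pickle.load(open('w4.pkl','rb'))
Rd=(Ro.from_euler('z',-2,degrees=True)*Ro.from_euler('y',-20,degrees=True)).as_matrix()
O=np.array([.503,.156,.030])
def on(c,uv,h):
    o,v=ray(c,uv);o=Rd.T@(o-O);v=Rd.T@v;return np.round((o+v*(h/1000-o[2])/v[2])*1000)
w=lambda x,y:(x*1.28,y*1.28)
s=lambda x,y:(150+(x-400)/3.125-.3,180+y/3.125-.3)
pw=[(83,96),(113,94),(120,139),(88,142)];ps=[(562,132),(605,115),(637,180),(593,200)]
for k,cc,f,P,L in(('w',c,w,pw,[(57,144),(158,145)]),('s',d,s,ps,[(519,242),(709,170)])):
    print(k,[on(cc,f(*p),23) for p in P],'ledge',[on(cc,f(*p),8) for p in L])
```

```text
w [array([63.,  7., 23.]), array([ 65., -23.,  23.]), array([ 14., -21.,  23.]), array([10., 15., 23.])] ledge [array([-3., 60.,  8.]), array([ -5., -58.,   8.])]
s [array([44., 14., 23.]), array([ 45., -13.,  23.]), array([ -0., -12.,  23.]), array([-1., 16., 23.])] ledge [array([-2., 61.,  8.]), array([ -6., -59.,   8.])]
```

The two views disagree because my wrist corner picks were coarse: the fins come out 52 mm long. One closer look, with the wrist camera over the heatsink.

Call:
drive_tool:
  series:
    - [[-0.8,2,0],0]
    - [[-0.8,2,0],0]
    - [[-0.8,2,0],0]
    - [[-0.8,2,0],0]
    - [[-0.8,2,0],0]
    - [[0,0,0],0]
    - [[0,0,0],0]
    - [[0,0,0],0]
    - [[0,0,0],0]
    - [[0,0,0],0]

```text
time: 16.8
ee_pos: [0.4555, 0.1548, 0.1696]
eef_rot: [1.0, -0.017, -0.0, 0.0]
ft_force: [-0.1, 0.4, -0.2]
width: 0.087
grip_force: 0.0
```

Run:
```python
from h import *
import pickle
c=cam('wrist');pickle.dump(c,open('w5.pkl','wb'))
Rd=(Ro.from_euler('z',-2,degrees=True)*Ro.from_euler('y',-20,degrees=True)).as_matrix()
O=np.array([.503,.156,.030])
u=proj(c,O+Rd@[.0225,0,.023]);x,y=(u-[66,50]).astype(int);x=max(x,0);y=max(y,0);print(u,x,y)
for q in[(0,15),(0,-15),(45,15),(45,-15)]:print((proj(c,O+Rd@np.array([*q,23])/1000)-[x,y])*6)
for q in[(-2.7,60),(-2.7,-60)]:print('ledge',(proj(c,O+Rd@np.array([*q,8])/1000)-[x,y])*6)
cv2.imwrite('pics/i.png',cv2.resize(c['color'][y:y+100,x:x+133,::-1],None,fx=6,fy=6,interpolation=cv2.INTER_CUBIC))
```

```text
[249.60038689 113.07155755] 183 63
[287.77260773 457.87318826]
[512.08952364 458.31742321]
[275.71163094 127.282376  ]
[522.83107092 127.74540138]
ledge [-24.72690949 425.83448188]
ledge [826.1561939  427.51961318]
```

View pics/i.png

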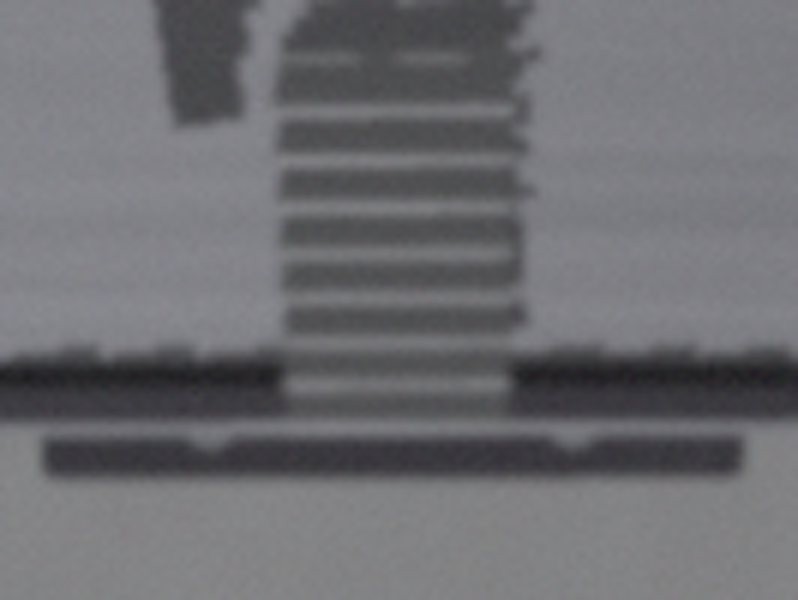

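The image shows seven clear fin tops at rows 110–385, with an eighth either merging with the ledge strip at about row 430 or at row 58. I'll settle which numerically, with brightness profiles along the fins' length at fin-top height.

Run:
```python
from h import *
import pickle
c,d,t=pickle.load(open('w4.pkl','rb'));e=pickle.load(open('w5.pkl','rb'))
Rd=(Ro.from_euler('z',-2,degrees=True)*Ro.from_euler('y',-20,degrees=True)).as_matrix()
O=np.array([.503,.156,.030])
def prof(c,ys,h=23):
    g=cv2.cvtColor(c['color'],cv2.COLOR_RGB2GRAY).astype(np.float32);out=[]
    for x in range(-16,66,1):
        P=np.array([proj(c,O+Rd@np.array([x,y,h])/1000) for y in ys],np.float32)
        out.append(cv2.remap(g,P[None,:,0].copy(),P[None,:,1].copy(),cv2.INTER_LINEAR).mean())
    return np.round(out).astype(int)
print('x',list(range(-16,66)))
for n,cc in(('w5',e),('w4',c),('scene',d)):
    print(n,'in',prof(cc,np.arange(-9,10)).tolist());print(n,'out',prof(cc,np.r_[np.arange(-40,-24),np.arange(24,40)]).tolist())
```

```text
x [-16, -15, -14, -13, -12, -11, -10, -9, -8, -7, -6, -5, -4, -3, -2, -1, 0, 1, 2, 3, 4, 5, 6, 7, 8, 9, 10, 11, 12, 13, 14, 15, 16, 17, 18, 19, 20, 21, 22, 23, 24, 25, 26, 27, 28, 29, 30, 31, 32, 33, 34, 35, 36, 37, 38, 39, 40, 41, 42, 43, 44, 45, 46, 47, 48, 49, 50, 51, 52, 53, 54, 55, 56, 57, 58, 59, 60, 61, 62, 63, 64, 65]
w5 in [130, 131, 131, 131, 131, 131, 131, 131, 131, 131, 131, 130, 124, 107, 81, 63, 58, 57, 59, 76, 105, 119, 107, 89, 83, 86, 100, 111, 104, 89, 83, 87, 103, 115, 104, 87, 81, 83, 100, 115, 108, 89, 82, 85, 100, 117, 106, 88, 82, 82, 99, 118, 109, 88, 81, 82, 95, 116, 107, 85, 80, 80, 90, 112, 108, 86, 80, 79, 80, 87, 91, 80, 74, 73, 73, 74, 80, 99, 119, 128, 128, 129]
w5 out [131, 132, 131, 131, 131, 131, 131, 131, 131, 131, 131, 130, 125, 110, 85, 65, 58, 59, 64, 79, 101, 109, 92, 70, 61, 59, 55, 46, 38, 40, 54, 77, 101, 119, 128, 130, 132, 134, 134, 132, 130, 129, 129, 130, 131, 131, 131, 130, 128, 126, 126, 127, 129, 130, 131, 130, 128, 128, 128, 130, 131, 128, 125, 122, 121, 120, 119, 119, 119, 119, 120, 120, 120, 119, 119, 120, 119, 119, 118, 119, 120, 1
[... 918 characters left out ...]
, 143, 134, 125, 125, 133, 139, 141, 133, 124, 125, 132, 138, 140, 133, 126, 126, 133, 140, 142, 136, 127, 126, 133, 139, 142, 136, 126, 124, 129, 136, 139, 135, 126, 124, 131, 142, 154, 160, 159, 157, 156, 156, 156, 157, 157, 156, 156, 155, 154, 153, 153, 154, 154, 154, 154, 154, 154]
scene out [158, 159, 153, 138, 115, 90, 74, 72, 75, 78, 82, 93, 113, 134, 150, 158, 159, 159, 159, 158, 156, 155, 155, 155, 156, 157, 157, 156, 155, 153, 152, 152, 153, 154, 155, 156, 155, 155, 155, 155, 156, 157, 157, 157, 156, 156, 155, 154, 154, 154, 154, 154, 155, 156, 156, 156, 156, 156, 156, 156, 156, 156, 156, 156, 156, 155, 155, 155, 156, 156, 156, 156, 155, 154, 154, 153, 154, 155, 155, 154, 154, 154]
```

Eight fin tops in both views, spanning x ≈ 2–5 to 45–48 mm. The weak line at about 54 mm is absent in the earlier wrist view, so it isn't a fin. The centre is about 24–26 mm up the slope and about 1–2 mm off mid-ledge, inside limits. Handing in.

```bash
python3 -c "
from bench import r
print(r.close_job())"
```

```text
the job is handed in; nothing more can be done
None
```

I set the heatsink down on the sine plate, fins up and flat, with a short side at the ledge and near the middle of its length, then released it and handed the job in at about 17 s; the hand-in returned no verdict. The camera checks put its centre at about 24–26 mm up the slope and 1–2 mm off mid-ledge, and neither bystander appeared to have moved, though the gripper partly hid the transformer in the last check.

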